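# Bring the variable transformer up to mains voltage

### The arm

A 6-joint arm with a two-finger parallel gripper is mounted at the origin on the work surface. World frame = base frame: x ahead of the robot, y to its left, z up, the work surface at z = 0. Lengths are in mm, angles in rad, forces in N, time in s.
With the tool pointing down it reaches from about 400 to 925 mm from the base axis. Payload 12.5 kg.
Tool frame: the origin (TCP) lies at the very end of the fingers, on their centre line; the grasp point (between the pads) lies 19 mm behind it; x points along the fingers, y is the direction in which the jaws open and shut, and the axes are right-handed (so a half turn about x gives the same grasp; the last joint's range is limited). The gripper opens to 95 mm and grips with 3 to 60 N. Pads are 20 mm wide; open, the fingers measure 119 mm over their backs; the gripper's body (75 mm by 180 mm) begins 59 mm behind the grasp point.
Start: joints at [1.057, 0.491, 1.559, -0, 1.092, -0.106], TCP at [247.855, 573.772, 214.661] pointing down, gripper open.
Joint ranges: [-3.1, 3.1], [-0.84, 2.19], [0.05, 2.79], [-1.13, 4.28], [0.06, 2.93], [-2.69, 2.69]. Speed limits (rad/s): [2.22, 2.22, 2.79, 3.14, 3.14, 3.14].

### API

Orientations are given as [roll, pitch, yaw] about the fixed x, y, z axes, in that order (R = Rz(yaw) Ry(pitch) Rx(roll)).
In Python, from cell import env, optics, job gives the robot as it stands.
- The arm moves only by the shell command python3 -m handwheel 'ROWS' [OPENING]. ROWS is JSON, a list of rows, each an object with "travel": the shift along the world's x, y, z in mm, a list of three; "roll": the turn about the world's z in degrees. In form: [{"travel": [dx, dy, dz], "roll": roll}, ...]. A call has 1 to 8 rows; each row is the pose to reach, as a shift and turn from the pose commanded when the call began; what a row does not reach only later rows make up. A row lasts 1/10 s, in which the tool goes at most 50 mm and 8.59 degrees, less where a joint would pass 70% of its speed; a pose out of reach is approached as far as the arm can. A call with a gripper value outside its range is refused whole. OPENING is the closure, from -1 (fully open) to 1 (shut), set as the call begins (- or left out, the last holds). The fingers move at their own pace and stop on an object; the grip force is fixed at half the most. Time passes only in rows, so rows that repeat a pose let the fingers close. It gives the time, the measured TCP pose, the force and the opening at its end, in the units of the state.
- env.state(): the state, without advancing time (a new reading comes with each control period).
- optics.read_camera(name): name is "side" or "top" or "wrist"; returns the picture (400x640x3 uint8, red, green, blue); there is no depth.
- optics.camera_params(name): a dict with "fx", "fy", "cx", "cy" (pixels), "world_from_camera" (4x4, takes a point from camera to world coordinates). Camera axes: x right, y up, looking along -z (the intrinsics and any distortion apply to the point x, -y, -z); pixel columns grow to the right and rows downward; lengths in mm; the calibration is good to about 2 mm. A picture is of the moment at which its call begins: read the wrist's pose just before it. camera_params takes no time and is no camera call; for the wrist camera it gives the pose at the moment of the call.
- job.job_done(): hands the job in, once; it reports no verdict.
The state is a dict: "t": time; "joints": joint angles; "qvel": joint speeds; "tau": joint torques, N m; "eef_pos": TCP position; "tcp_rot": TCP orientation; "ft_force": force on the tool from outside, world axes, zero at the start; "moment": the same for the moment, N m; "opening": opening from 0.0 (shut) to 1.0 (fully open).
Only numpy, scipy, OpenCV 4.12 (cv2) and the standard library are available. Lean on these libraries where they do the work, as an engineer would, in place of code of your own. Each camera call takes 0.05 s, during which the arm holds its last target.

### The job

Switch the variable transformer on: press the front half of the rocker switch on its top fully down while the dial is still turned low. Then, with a fingertip, push the dial's bar round clockwise until the white index lines up with the one long scale line (mains voltage), without running past that line, and take the hand away. Do not pinch the bar, do not shift the transformer, and leave everything else on the bench where it is.

Things in the scene. Friction and masses are not known exactly. Their poses are not given: they have to be found in the camera images.
- variac: portable variable transformer, 5 kg, loose on rubber feet: grey steel case 235 (x) x 160 (y) x 130 mm high. Origin: centre of its underside, on the table; -x is its front (meter, socket), +x its rear (handle), z up; turned in yaw. On its flat top: scale plate and dial centred at x = 36, y = 0 mm; rocker switch at x = -78, y = -38; small fuse cap 19 mm across, 12 mm high at x = -78, y = 46.
- dial (a joint): dial angle, 0 to 5.236 rad, growing clockwise seen from above (turned up). 0: index at the first scale line; 4.014: index at the long line. Starts low, at 0.1 to 1.3. Friction of about 0.1 N m (3 N at 30 mm from the axis) holds it where it is left; no spring. In the case's frame the index points along the angle 2.618 minus this value, counterclockwise from +x.
- dial_axis (a point): point on the dial's upright axis at half height of its bar, 152 mm above the table. The black dial: a flat round skirt, radius 42 mm, top at 140 mm above the table, and across it through the axis an upright bar 80 mm long, 14 mm thick, flat sides from 140 to 160 mm, with a narrower cap (9 mm) up to 164 mm. Pushing a side of the bar near one end turns it.
- index_tip (a point): outer tip of the dial's index, 52 mm from the axis, 136 mm above the table: a white blade 3 mm wide that sticks out under one end of the bar, in line with the white line inlaid in the cap of that half only. Turns with the dial.
- long_line (a point): inner end of the target line, 54 mm from the dial's axis, on the scale plate (132 mm above the table): a dark grey disc of radius 70 mm with pale radial lines every 10 degrees over 300 degrees. The target is the only long, bold line: 15 mm long, white, 4 mm wide, out to the plate's rim; all others are 4 to 7 mm long, 1.2 mm wide.
- switch (a joint): tilt of the black rocker switch on the case's top, 0 = off (its start), 0.36 rad = fully on. It stays where it is left (friction: pressing 12 mm from the pivot takes about 3 N). It is 32 mm long (case's x), 24 mm wide, in a bezel 42 x 34 mm whose rim is 133 mm above the table.
- switch_press (a point): middle of the rocker's front half, 12 mm from its pivot (which lies across, 137 mm above the table): press here straight down to switch on. The rocker is a shallow V: off, the front half stands up by 0.36 rad, its outer edge 6 mm over the pivot; fully on, the front half lies level at 137 mm and the rear half stands up.
- bar_side_a: one half of the dial's bar (7 mm thick): the side that faces counterclockwise (seen from above) at the index end. Origin on the dial's axis at the foot of the bar, 140 mm above the table; x points to the index end.
- bar_side_b: the other half of the bar: the side that faces clockwise at the index end. Same origin and axes.
- adapter: black power adapter brick 115 x 52 x 30 mm, loose, beside the transformer; leave it. Origin: centre of its underside.
- reel: solder reel standing on end, 64 mm across, 48 mm high, loose, beside the transformer; leave it. Origin: centre of its underside.
- flux_jar: small amber jar with white lid, 51 mm across, 35 mm high, loose, beside the transformer; leave it. Origin: centre of its underside.
- driver: screwdriver 160 mm long lying in front of the transformer, loose; leave it. Origin: under its middle.
- mainboard: laptop main board with two blowers, about 150 x 250 mm, 18 mm high, loose, on the left; leave it. Origin: underside, middle of the blower part.
- tweezers: steel tweezers 125 mm long lying on the right, loose; leave them. Origin: under their middle.
- wash_bottle: bottle 56 mm across, 130 mm high, loose, standing on the right; leave it. Origin: centre of its underside.

How it is judged (in metres and radians):
On the way, in this order (a step that is already met when the one before it is completed fails the run):
1. the rocker switch is pressed on while the dial is still low (below 2 rad) (value of joint switch above 0.3 rad and value of joint dial below 2 rad), for 0.1 s.
2. the dial's index stands at the long line (value of joint switch above 0.3 rad and value of joint dial between 3.944 and 4.084 rad), for 0.2 s.
At the end, for the whole second after the job is handed in: The dial is at rest with its index within 0.07 rad (4 degrees) of the long line (dial joint 4.014 rad), the rocker is on (above 0.30 of 0.36 rad), the transformer stands within 15 mm of where it was and every other loose thing within 30 mm (all of step 2 and velocity of joint dial between -0.03 and 0.03 rad/s and distance of variac from where it was at the start of the episode below 0.015 m and angle between variac's own z axis and vertical below 0.05 rad and distance of each of adapter, reel, flux_jar, driver, mainboard, tweezers, wash_bottle from where it was at the start of the episode below 0.03 m); the robot touches nothing.
It fails at once if the dial runs past the long line by more than 0.15 rad (9 degrees) (value of joint dial above 4.164 rad).
It fails at once if the bar of the dial is pinched: fingers press both its sides at once (over 0.7 N each) (contact force between each of bar_side_a, bar_side_b and the fingers above 0.7 N).
It fails at once if the transformer is lifted over 8 mm or shifted by more than 15 mm (height (world z) of variac above 0.008 m or distance of variac from where it was at the start of the episode above 0.015 m).
It fails at once if another thing on the bench is lifted or moved by more than 30 mm (distance of any of adapter, reel, flux_jar, driver, mainboard, tweezers, wash_bottle from where it was at the start of the episode above 0.03 m).
It also fails if it takes over 48 s, if anything falls off the work surface, if the arm or the gripper's body presses on something with over 40 N, if the wrist force passes 120 N, or if a joint passes its speed limit or range.

## Working session

There is one attempt and no reset: what is moved stays moved. The work goes in short steps, Python scripts to look and compute and a shell command to move; the robot and the scene stay as the last step left them, time stands still between calls to the robot, and variables do not carry over. Pictures are saved under pics/ and viewed, and the job is handed in when it is done.

```bash
ls; mkdir -p pics; python3 - <<'E'
from cell import env, optics, job
import cv2
s=env.state();print(s)
for n in ("side","top","wrist"):
    p=optics.camera_params(n);print(n,p)
    cv2.imwrite(f"pics/{n}0.png",optics.read_camera(n)[:,:,::-1])
E
```

```text
pics
{'t': 0.0, 'joints': array([ 1.05738610e+00,  4.91589849e-01,  1.55947009e+00,  9.68456775e-06,
        1.09170483e+00, -1.05608170e-01]), 'qvel': array([ 2.47725103e-04, -1.42088757e-03, -4.23942489e-04,  1.04682526e-03,
        7.15369272e-04,  7.21716011e-05]), 'tau': array([ 1.72350428e-03, -6.12650943e+01, -2.58176333e+01,  6.93260855e-02,
        4.83375625e-02, -8.12844542e-05]), 'eef_pos': array([247.72616812, 573.53139383, 214.03582822]), 'tcp_rot': array([-1.68373216,  1.56962418, -2.09153868]), 'ft_force': array([ 0.24389756,  0.3536662 , -0.37754637]), 'moment': array([-0.01251092, -0.01530061,  0.02754778]), 'opening': 0.9991000054216067}
side {'fx': 378.0557312478315, 'fy': 378.0557312478315, 'cx': 322.51726869477875, 'cy': 191.97135170125242, 'world_from_camera': array([[ 8.40095267e-01,  3.81605073e-01, -3.85509416e-01,
         1.48864151e+02],
       [-5.42286696e-01,  5.74006393e-01, -6.13548531e-01,
        -6.20355144e+02],
       [-1.28483628e-02,  7.24495845e-01,  6.89159409e-01,
         8.36230698e+02],
       [ 0.00000000e+00,  0.00000000e+00,  0.000000
[... 279 characters left out ...]
542107e-02,  1.23915831e-02,
         2.10951509e+01],
       [ 8.53540176e-03,  1.48541489e-01,  9.88869341e-01,
         1.26041213e+03],
       [ 0.00000000e+00,  0.00000000e+00,  0.00000000e+00,
         1.00000000e+00]])}
wrist {'fx': 297.76481523302215, 'fy': 297.76481523302215, 'cx': 317.72603446699077, 'cy': 199.73168119392423, 'world_from_camera': array([[ 3.97581199e-01, -8.76233697e-01, -2.72293404e-01,
         1.71769453e+02],
       [ 9.17566611e-01,  3.79399848e-01,  1.18858192e-01,
         6.07158060e+02],
       [-8.39476965e-04, -2.97103119e-01,  9.54845030e-01,
         3.84262564e+02],
       [ 0.00000000e+00,  0.00000000e+00,  0.00000000e+00,
         1.00000000e+00]])}
```

View pics/side0.png

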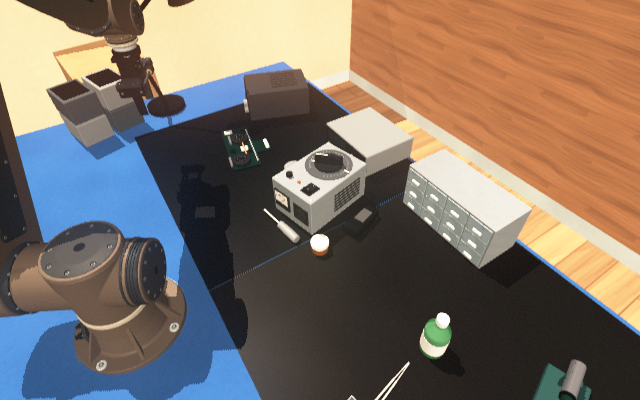

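View pics/top0.png

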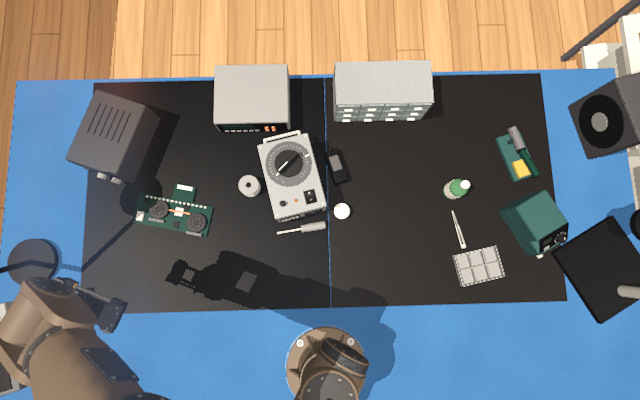

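View pics/wrist0.png

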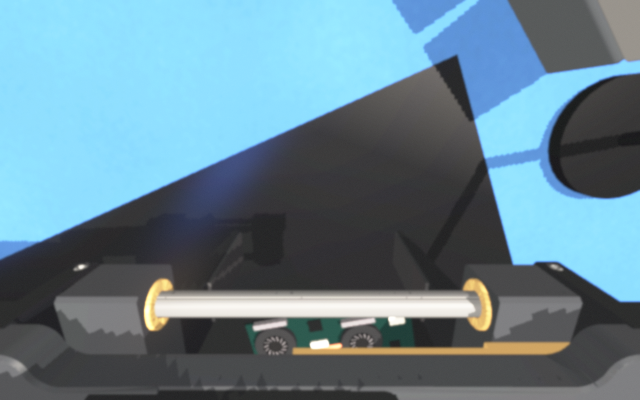

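```bash
python3 - <<'E'
import cv2
a=cv2.imread("pics/top0.png")[125:230,235:365]
cv2.imwrite("pics/top0c.png",cv2.resize(a,None,fx=6,fy=5.7,interpolation=cv2.INTER_CUBIC) if 0 else cv2.resize(a,None,fx=5,fy=5,interpolation=cv2.INTER_CUBIC))
a=cv2.imread("pics/side0.png")[135:240,260:390]
cv2.imwrite("pics/side0c.png",cv2.resize(a,None,fx=5,fy=5,interpolation=cv2.INTER_CUBIC))
E
```

```text
(no output)
```

View pics/top0c.png

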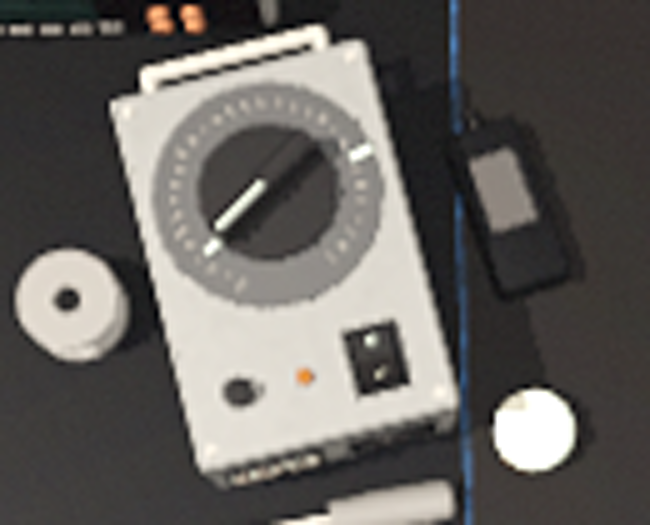

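View pics/side0c.png

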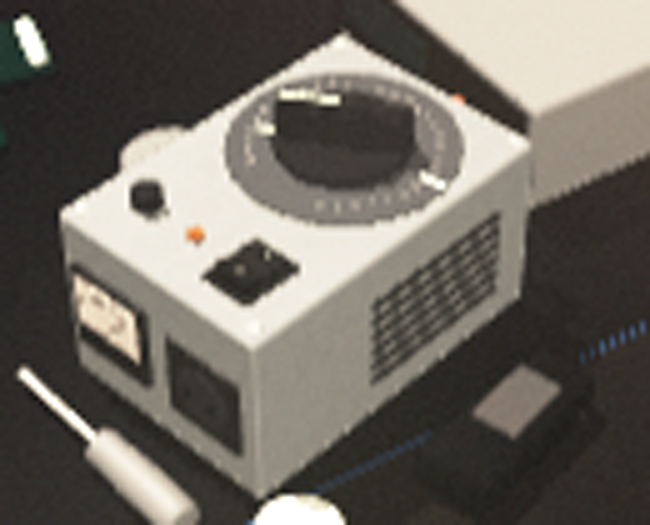

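```bash
cat > h.py <<'E'
import numpy as np
from scipy.optimize import least_squares
def proj(P,X):
    T=np.linalg.inv(P["world_from_camera"]);c=(T[:3,:3]@np.asarray(X,float).T).T+T[:3,3]
    return np.stack([P["fx"]*c[:,0]/-c[:,2]+P["cx"],P["fy"]*-c[:,1]/-c[:,2]+P["cy"]],1)
def ray_at(P,uv,z):
    d=np.array([(uv[0]-P["cx"])/P["fx"],-(uv[1]-P["cy"])/P["fy"],-1.]);W=P["world_from_camera"]
    d=W[:3,:3]@d;o=W[:3,3];return o+d*(z-o[2])/d[2]
def tri(obs):
    A=np.zeros((3,3));b=np.zeros(3)
    for P,uv in obs:
        W=P["world_from_camera"];d=W[:3,:3]@np.array([(uv[0]-P["cx"])/P["fx"],-(uv[1]-P["cy"])/P["fy"],-1.]);d/=np.linalg.norm(d)
        M=np.eye(3)-np.outer(d,d);A+=M;b+=M@W[:3,3]
    return np.linalg.solve(A,b)
E
python3 - <<'E'
from h import *
from cell import optics
T=optics.camera_params("top");S=optics.camera_params("side")
t=lambda u,v:np.array([(u+.5)/5-.5+235,(v+.5)/5-.5+125])
s=lambda u,v:np.array([(u+.5)/5-.5+260,(v+.5)/5-.5+135])
names=["RL","RR","FR","FL","dial","sw","fuse","FRb"]
M=np.array([[117.5,80,130],[117.5,-80,130],[-117.5,-80,130],[-117.5,80,130],[36,0,132],[-78,-38,134],[-78,46,142],[-117.5,-80,0]])
to=[t(112,103),t(362,40),t(457,410),t(203,468),t(268,193),t(377,359),t(238,391)]
so=[s(345,38),s(528,148),s(258,350),s(65,215),s(344,149),s(251,270),s(147,186),s(262,495)]
for n,a,b in zip(names,to,so): print("tri",n,tri([(T,a),(S,b)]).round(1))
def W(p,X):
    c,q=np.cos(p[2]),np.sin(p[2]);return X@np.array([[c,-q,0],[q,c,0],[0,0,1]]).T+[p[0],p[1],0]
def f(p,w=(1,1)): return np.concatenate([w[0]*(proj(T,W(p,M[:7]))-to).ravel(),w[1]*(proj(S,W(p,M))-so).ravel()])
for w in((1,1),(1,0),(0,1)):
    r=least_squares(f,[600,50,.2],args=(w,),loss="soft_l1");print(w,r.x,np.degrees(r.x[2]),r.cost)
    if w==(1,1):p=r.x;print(f(p).reshape(-1,2).round(1).tolist())
for nm,X in (("axis",[36,0,152]),("press",[-89.7,-38,141]),("cap",[-78,46,142])): print(nm,W(p,np.array([X]))[0].round(1))
c=W(p,np.array([[36,0,152]]))[0]
for nm,uv,z in(("tip",t(209,249),136),("capline_in",t(263,183),164),("capline_out",t(219,230),164),("long_in",t(347,157),132),("long_out",t(372,148),132)):
    X=ray_at(T,uv,z);d=X-c;a=np.arctan2(d[1],d[0])-p[2]
    print(nm,X.round(1),np.hypot(*d[:2]).round(1),"dial",(2.618-a)%(2*np.pi))
E
```

```text
tri RL [683.4 190.9 128.2]
tri RR [716.   39.  128.7]
tri FR [490.7 -14.7 129.8]
tri FL [458.2 137.7 128.8]
tri dial [622.7  97.2 130.1]
tri sw [519.2  33.3 136. ]
tri fuse [500.9 115.1 146.3]
(1, 1) [5.87431632e+02 8.84108678e+01 2.24327171e-01] 12.853000104340296 8.30371795407895
[[-0.5, -0.7], [0.4, -0.6], [0.7, -0.8], [-0.8, 0.9], [0.1, 0.1], [-0.3, -0.1], [-0.1, 0.1], [-0.4, -0.7], [2.4, -0.6], [-0.8, 0.4], [-1.7, -0.4], [0.4, -0.4], [0.2, 0.3], [0.0, 1.0], [0.0, 3.3]]
(1, 0) [5.86937663e+02 8.81628456e+01 2.24488558e-01] 12.862246937475787 1.6663395788764193
(0, 1) [5.88148296e+02 8.91398917e+01 2.24071765e-01] 12.838366418903542 6.400863033522418
axis [622.5  96.4 152. ]
press [508.4  31.4 141. ]
cap [501.2 115.9 142. ]
tip [588.5 132.3 136. ] 49.5 dial 0.5123452951956411
capline_in [621.4  97.4 164. ] 1.5 dial 0.43543947754606815
capline_out [593.8 123.6 164. ] 39.5 dial 0.4586585185883716
long_in [644.1  48.5 132. ] 52.5 dial 3.9896048528527377
long_out [649.3  33.3 132. ] 68.6 dial 4.011539368096413
```

```bash
python3 - <<'E'
from cell import env
from scipy.spatial.transform import Rotation as R
print(R.from_euler("xyz",env.state()["tcp_rot"]).as_matrix().round(3))
E
python3 -m handwheel '[{"travel":[20,-45,0],"roll":0},{"travel":[40,-90,0],"roll":0},{"travel":[60,-135,0],"roll":0},{"travel":[80,-180,0],"roll":0},{"travel":[100,-225,0],"roll":0},{"travel":[120,-270,0],"roll":0},{"travel":[140,-315,0],"roll":0},{"travel":[140,-315,0],"roll":0}]' 1
```

```text
[[-0.     0.397  0.918]
 [-0.001  0.918 -0.397]
 [-1.    -0.001 -0.   ]]
t: 0.95
eef_pos: [389.6, 254.7, 214.7]
tcp_rot: [-0.887, 1.57, -1.3]
ft_force: [-0.8, -0.2, 0.7]
opening: 0.388
```

```bash
python3 -m handwheel '[{"travel":[20,-40,0],"roll":6},{"travel":[40,-80,0],"roll":12},{"travel":[60,-120,0],"roll":18},{"travel":[80,-160,0],"roll":24},{"travel":[100,-200,0],"roll":30},{"travel":[119,-228,0],"roll":36},{"travel":[119,-228,0],"roll":36},{"travel":[119,-228,0],"roll":36}]'
python3 - <<'E'
from cell import env,optics
import cv2
from h import *
from scipy.spatial.transform import Rotation as R
s=env.state();print(R.from_euler("xyz",s["tcp_rot"]).as_matrix().round(3),s["eef_pos"],s["joints"],s["opening"],s["ft_force"])
P=optics.camera_params("wrist")
cv2.imwrite("pics/wrist1.png",optics.read_camera("wrist")[:,:,::-1])
cv2.imwrite("pics/side1.png",cv2.resize(optics.read_camera("side")[80:260,220:420,::-1],None,fx=3,fy=3,interpolation=cv2.INTER_CUBIC))
print(P, proj(P,[[622.5,96.4,132],[507,31,137],[501,116,142]]))
E
```

```text
t: 1.75
eef_pos: [506.8, 30.8, 214.3]
tcp_rot: [2.583, 1.57, 2.801]
ft_force: [-0.7, 0.1, -0.2]
opening: 0.003
[[-0.001 -0.217  0.976]
 [ 0.     0.976  0.217]
 [-1.     0.001 -0.001]] [506.75062294  30.80309839 214.26739634] [-6.96008875e-02  3.25765623e-01  1.84143015e+00  3.12530432e-04
  9.75327659e-01 -1.85891615e+00] 0.0031848728148635205 [-0.67119016  0.10067174 -0.24720467]
{'fx': 297.76481523302215, 'fy': 297.76481523302215, 'cx': 317.72603446699077, 'cy': 199.73168119392423, 'world_from_camera': array([[-2.15545184e-01, -9.32645847e-01, -2.89330256e-01,
         4.25947592e+02],
       [ 9.76493845e-01, -2.05802322e-01, -6.40716419e-02,
         1.25626802e+01],
       [ 2.11312402e-04, -2.96339548e-01,  9.55082629e-01,
         3.84464397e+02],
       [ 0.00000000e+00,  0.00000000e+00,  0.00000000e+00,
         1.00000000e+00]])} [[356.44524282 323.16297716]
 [318.27503472 206.63912239]
 [414.84881801 221.99470663]]
```

View pics/wrist1.png

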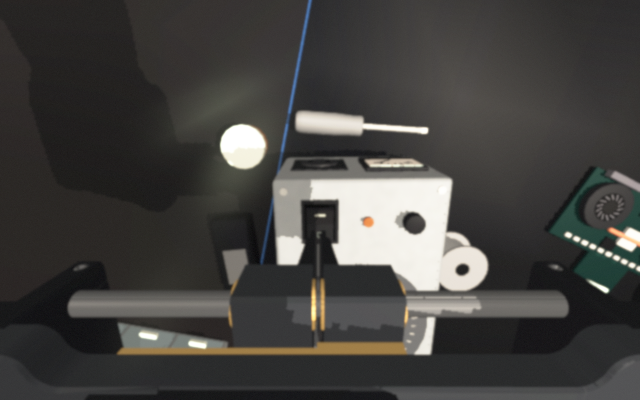

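View pics/side1.png

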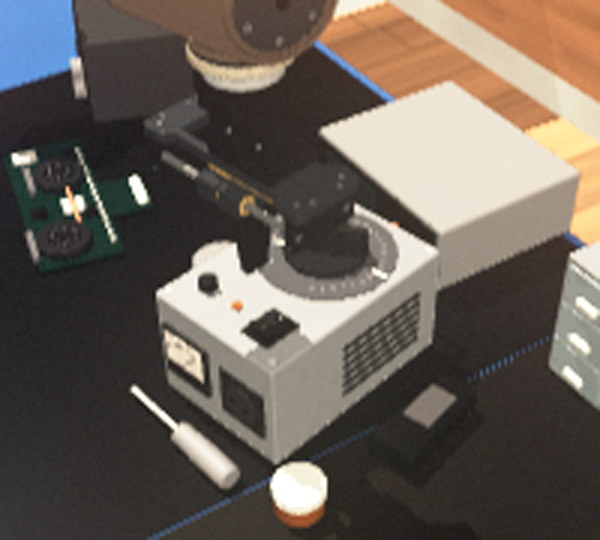

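```bash
python3 - <<'E'
import cv2
from cell import optics
from h import *
a=cv2.imread("pics/wrist1.png")[180:350,220:420]
cv2.imwrite("pics/wrist1c.png",cv2.resize(a,None,fx=4,fy=3.5,interpolation=cv2.INTER_CUBIC)if 0 else cv2.resize(a,None,fx=3.5,fy=3.5,interpolation=cv2.INTER_CUBIC))
P=optics.camera_params("wrist")
t=np.array([506.8,30.8,214.3]);y=np.array([-.217,.976,0]);z=np.array([.976,.217,0])
for h in (0,20,40): print(h,[((proj(P,[t+a*y+b*z+[0,0,h]])[0]-[220,180])*3.5).round() for a,b in((0,0),(-12,-10),(12,-10),(12,10),(-12,10))])
E
```

```text
0 [array([338., 230.]), array([271., 178.]), array([406., 178.]), array([404., 279.]), array([273., 279.])]
20 [array([338., 285.]), array([262., 228.]), array([414., 228.]), array([411., 339.]), array([265., 339.])]
40 [array([338., 354.]), array([252., 291.]), array([423., 291.]), array([420., 413.]), array([255., 413.])]
```

View pics/wrist1c.png

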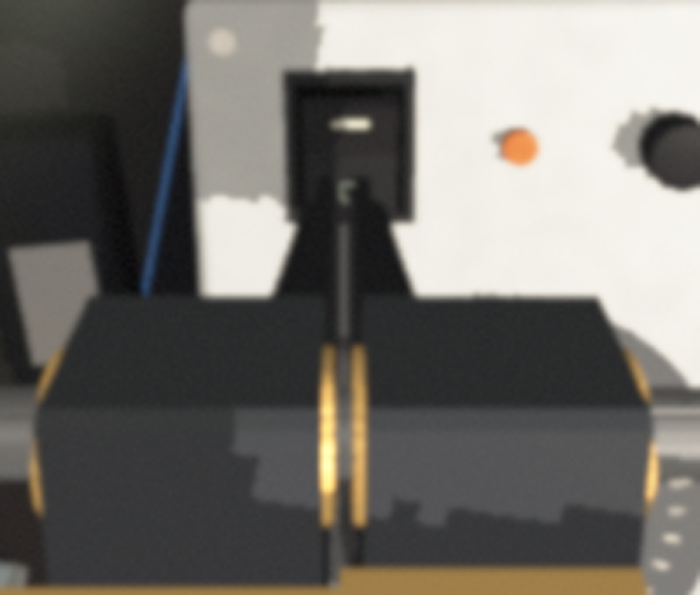

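```bash
python3 -m handwheel '[{"travel":[0,0,-30],"roll":0},{"travel":[0,0,-60],"roll":0},{"travel":[0,0,-70],"roll":0},{"travel":[0,0,-72],"roll":0},{"travel":[0,0,-74],"roll":0},{"travel":[0,0,-76],"roll":0},{"travel":[0,0,-78],"roll":0},{"travel":[0,0,-78],"roll":0}]'
```

```text
t: 2.65
eef_pos: [507.0, 30.9, 137.2]
tcp_rot: [0.029, 1.57, 0.249]
ft_force: [-1.7, 1.8, 4.3]
opening: 0.003
```

```bash
python3 -m handwheel '[{"travel":[0,0,-1],"roll":0},{"travel":[0,0,-2],"roll":0},{"travel":[0,0,-2],"roll":0},{"travel":[0,0,-2],"roll":0}]'
```

```text
t: 3.05
eef_pos: [507.1, 30.9, 136.9]
tcp_rot: [-0.182, 1.568, 0.039]
ft_force: [-8.8, 2.6, 26.6]
opening: 0.005
```

```bash
python3 -m handwheel '[{"travel":[0,0,4],"roll":0},{"travel":[0,0,40],"roll":0},{"travel":[0,0,80],"roll":0},{"travel":[-30,-30,80],"roll":0},{"travel":[-60,-60,80],"roll":0},{"travel":[-60,-60,80],"roll":0},{"travel":[-60,-60,80],"roll":0}]'
python3 - <<'E'
from cell import env,optics
import cv2
from h import *
a=optics.read_camera("side")[135:240,260:390,::-1];cv2.imwrite("pics/side2.png",cv2.resize(a,None,fx=5,fy=5,interpolation=cv2.INTER_CUBIC))
a=optics.read_camera("top")[125:230,235:365,::-1];cv2.imwrite("pics/top2.png",cv2.resize(a,None,fx=5,fy=5,interpolation=cv2.INTER_CUBIC))
a=optics.read_camera("wrist")[:,:,::-1];cv2.imwrite("pics/wrist2.png",a)
E
```

```text
t: 3.75
eef_pos: [447.1, -29.8, 215.2]
tcp_rot: [-0.35, 1.569, -0.131]
ft_force: [0.4, -0.2, -0.1]
opening: 0.004
```

View pics/side2.png

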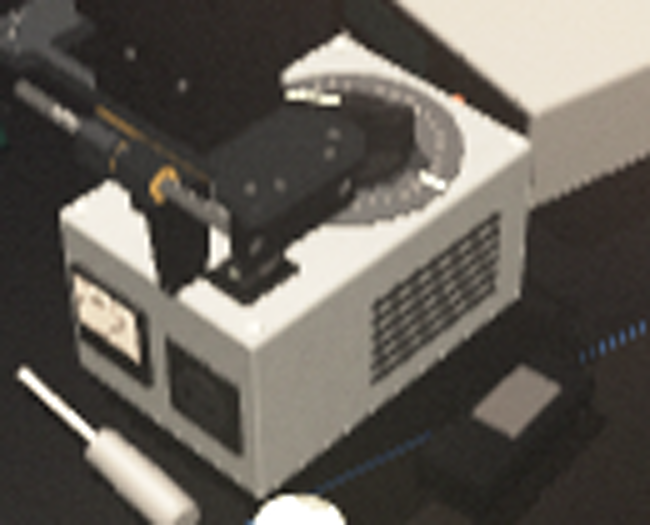

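View pics/top2.png

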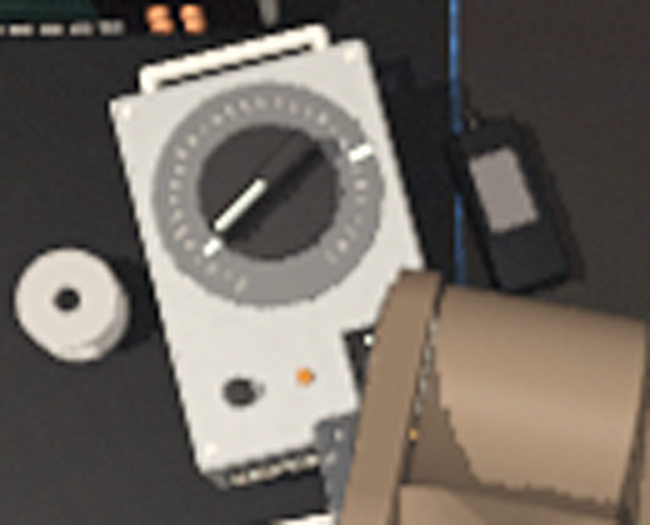

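View pics/wrist2.png

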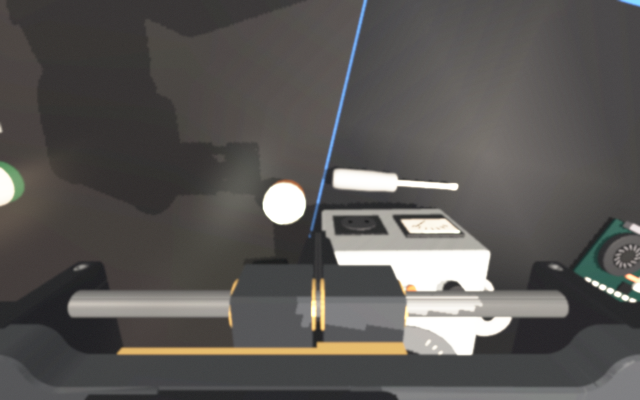

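```bash
cat > path.py <<'E'
import numpy as np,sys
ax=np.array([622.5,96.4]);y=np.array([-.219,.976]);z=np.array([.976,.219])
def fc(phi,r=24,gap=0):
    al=2.618+.2243-phi;u=np.array([np.cos(al),np.sin(al)]);n=np.array([-u[1],u[0]])
    return ax+r*u+n*(7+6.3*abs(n@y)+10*abs(n@z)+gap)
E
python3 - <<'E'
from path import *
from cell import env
print(env.state()["eef_pos"])
print("start gap9",fc(.47,gap=9))
for p in np.arange(.4,4.2,.2):print(round(p,2),fc(p).round(1))
E
```

```text
[447.57203565 -28.89166703 214.68204605]
start gap9 [585.90585284  93.10895385]
0.4 [592.   97.5]
0.6 [592.9 103.5]
0.8 [595.3 109.5]
1.0 [599.4 114.9]
1.2 [603.  119.1]
1.4 [607.2 122.6]
1.6 [612.4 125.2]
1.8 [618.5 126.5]
2.0 [625.1 126.3]
2.2 [631.6 124.3]
2.4 [637.6 120.5]
2.6 [642.6 115.3]
2.8 [645.8 112.4]
3.0 [648.8 109. ]
3.2 [651.2 104.6]
3.4 [652.7  99.4]
3.6 [652.9  93.6]
3.8 [651.6  87.5]
4.0 [648.6  81.7]
```

```bash
python3 -m handwheel '[{"travel":[30,26,0],"roll":0},{"travel":[60,52,0],"roll":0},{"travel":[90,79,0],"roll":0},{"travel":[120,105,0],"roll":0},{"travel":[139,122,0],"roll":0},{"travel":[139,122,0],"roll":0},{"travel":[139,122,0],"roll":0}]'
python3 - <<'E'
from cell import env,optics
import cv2
from h import *
P=optics.camera_params("wrist");a=optics.read_camera("wrist")[:,:,::-1];cv2.imwrite("pics/wrist3.png",a)
a=optics.read_camera("side")[135:240,260:390,::-1];cv2.imwrite("pics/side3.png",cv2.resize(a,None,fx=5,fy=5,interpolation=cv2.INTER_CUBIC))
E
```

```text
t: 4.6
eef_pos: [585.7, 93.5, 213.8]
tcp_rot: [2.974, 1.569, -3.087]
ft_force: [-0.1, -0.0, 0.9]
opening: 0.006
```

View pics/wrist3.png

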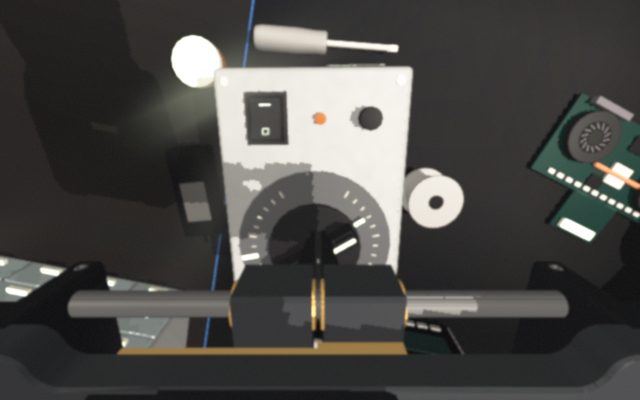

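View pics/side3.png

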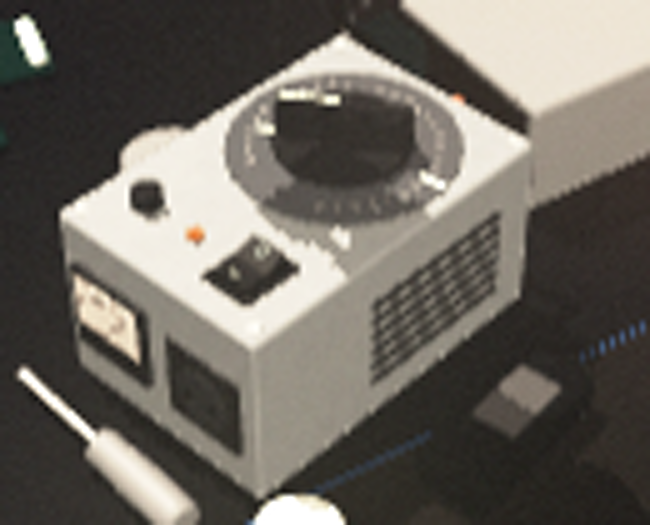

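```bash
python3 - <<'E'
from cell import env,optics
import cv2
from h import *
P=optics.camera_params("wrist")
def pt(r,phi,z):
    al=2.8423-phi;return [622.5+r*np.cos(al),96.4+r*np.sin(al),z]
q=proj(P,[pt(52,.47,136),pt(40,.47,164),pt(5,.47,164),pt(54,4.014,132),pt(69,4.014,132),pt(40,.47-np.pi,164)])
print(q.round(1))
a=cv2.imread("pics/wrist3.png")[160:280,220:420];a=cv2.resize(a,None,fx=4,fy=4,interpolation=cv2.INTER_CUBIC)
for u,v in q: cv2.circle(a,(int((u-220+.5)*4),int((v-160+.5)*4)),3,(0,0,255),-1)
cv2.imwrite("pics/wrist3c.png",a)
E
```

```text
[[362.1 215.1]
 [354.2 234.8]
 [317.9 256.2]
 [256.9 251.8]
 [241.4 254.4]
 [273.6 282.4]]
```

View pics/wrist3c.png

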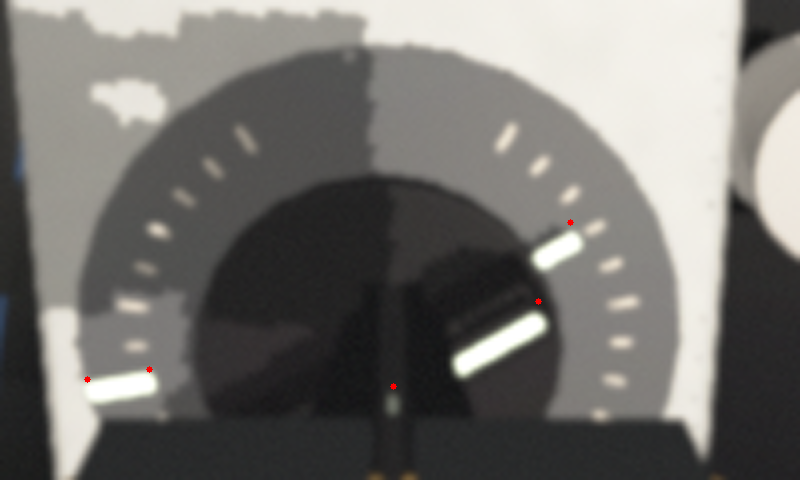

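```bash
python3 -m handwheel '[{"travel":[0,0,-25],"roll":0},{"travel":[0,0,-45],"roll":0},{"travel":[0,0,-60],"roll":0},{"travel":[0,0,-66],"roll":0},{"travel":[0,0,-66],"roll":0},{"travel":[0,0,-66],"roll":0}]'
python3 - <<'E'
from cell import env,optics
import cv2
a=optics.read_camera("side")[125:230,260:390,::-1];cv2.imwrite("pics/side4.png",cv2.resize(a,None,fx=5,fy=5,interpolation=cv2.INTER_CUBIC))
a=optics.read_camera("wrist")[160:280,220:420,::-1];cv2.imwrite("pics/wrist4.png",cv2.resize(a,None,fx=4,fy=4,interpolation=cv2.INTER_CUBIC))
E
```

```text
t: 5.3
eef_pos: [586.1, 92.5, 149.5]
tcp_rot: [-0.106, 1.57, 0.115]
ft_force: [0.8, -0.1, 0.3]
opening: 0.005
```

View pics/side4.png

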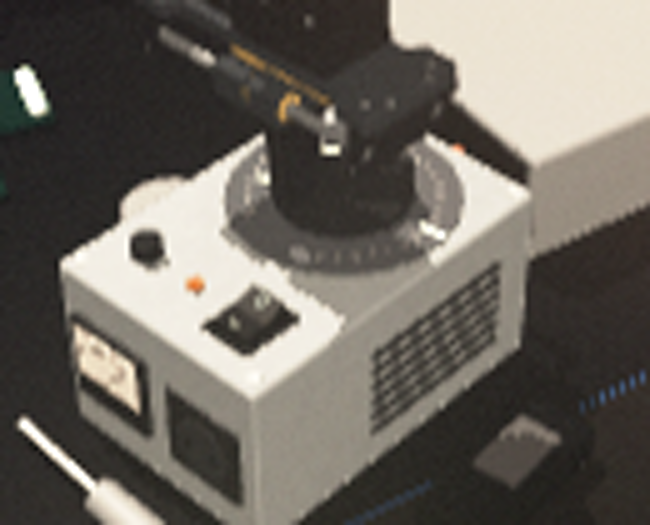

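View pics/wrist4.png

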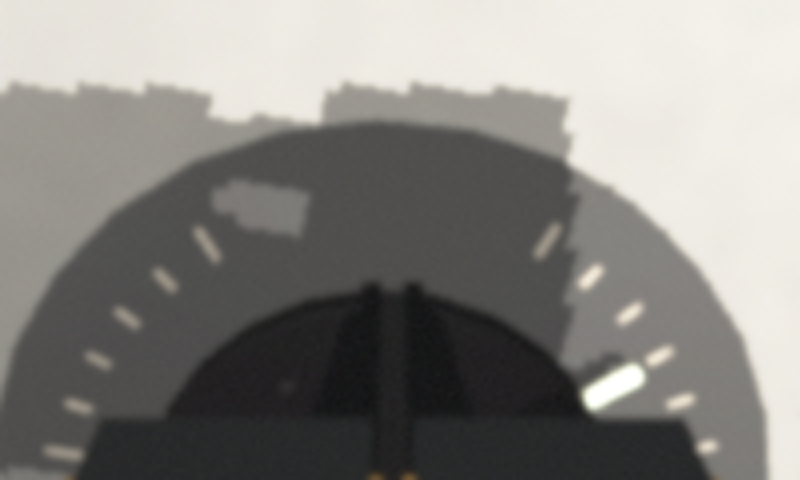

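```bash
python3 -m handwheel '[{"travel":[5,4,0],"roll":0},{"travel":[7,11,0],"roll":0},{"travel":[9.5,17,0],"roll":0},{"travel":[13.5,22,0],"roll":0},{"travel":[17,26,0],"roll":0},{"travel":[21,30,0],"roll":0},{"travel":[21,30,0],"roll":0}]'
python3 - <<'E'
from cell import env,optics
import cv2
a=optics.read_camera("side")[125:230,260:390,::-1];cv2.imwrite("pics/side5.png",cv2.resize(a,None,fx=5,fy=5,interpolation=cv2.INTER_CUBIC))
a=optics.read_camera("wrist")[160:280,220:420,::-1];cv2.imwrite("pics/wrist5.png",cv2.resize(a,None,fx=4,fy=4,interpolation=cv2.INTER_CUBIC))
E
```

```text
t: 6.1
eef_pos: [606.3, 123.6, 148.3]
tcp_rot: [2.885, 1.569, 3.106]
ft_force: [-3.3, 0.9, -0.4]
opening: 0.004
```

View pics/side5.png

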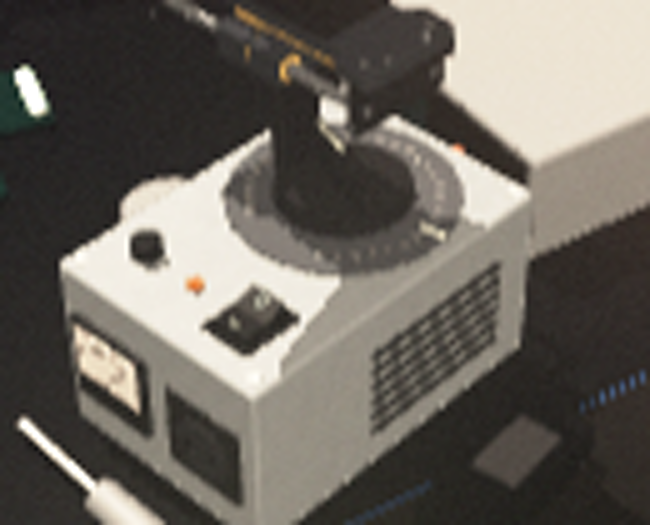

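View pics/wrist5.png

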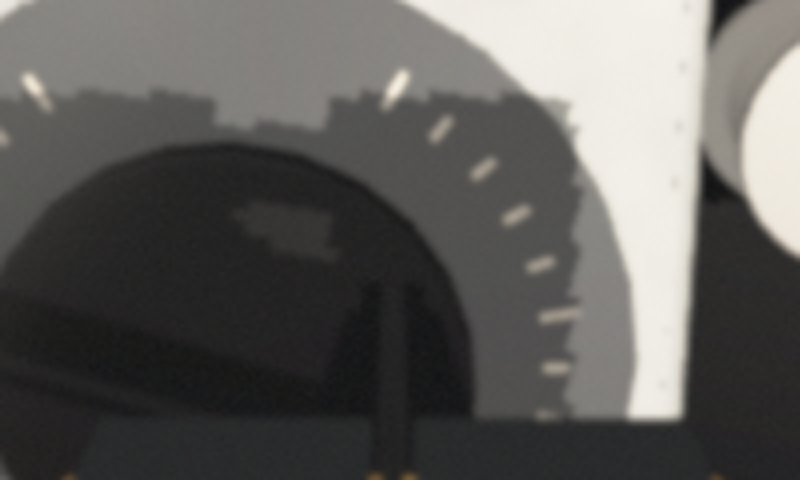

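```bash
python3 -m handwheel '[{"travel":[5.5,2.5,0],"roll":0},{"travel":[11.5,3.7,0],"roll":0},{"travel":[18,3.5,0],"roll":0},{"travel":[24.5,1.5,0],"roll":0},{"travel":[31,-2.3,0],"roll":0},{"travel":[36,-7.5,0],"roll":0},{"travel":[39,-10.5,0],"roll":0},{"travel":[42,-14,0],"roll":0}]'
python3 - <<'E'
from cell import env,optics
import cv2
a=optics.read_camera("side")[125:230,260:390,::-1];cv2.imwrite("pics/side6.png",cv2.resize(a,None,fx=5,fy=5,interpolation=cv2.INTER_CUBIC))
a=optics.read_camera("top")[125:230,235:365,::-1];cv2.imwrite("pics/top6.png",cv2.resize(a,None,fx=5,fy=5,interpolation=cv2.INTER_CUBIC))
a=optics.read_camera("wrist")[:,:,::-1];cv2.imwrite("pics/wrist6.png",a)
print(env.state()["eef_pos"],env.state()["ft_force"])
E
```

```text
t: 7.0
eef_pos: [648.5, 110.1, 148.5]
tcp_rot: [1.773, 1.568, 1.994]
ft_force: [-4.1, 8.4, 0.4]
opening: 0.004
[649.31874237 109.62439321 148.7443138 ] [-0.22952915  4.72768542 -1.45941741]
```

View pics/side6.png

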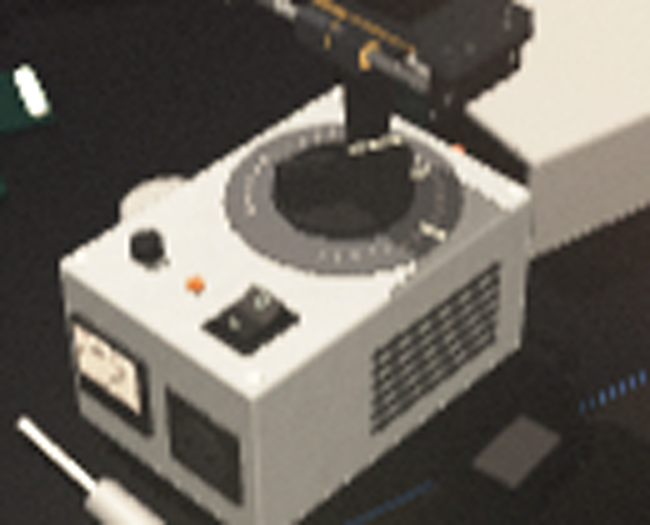

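View pics/top6.png

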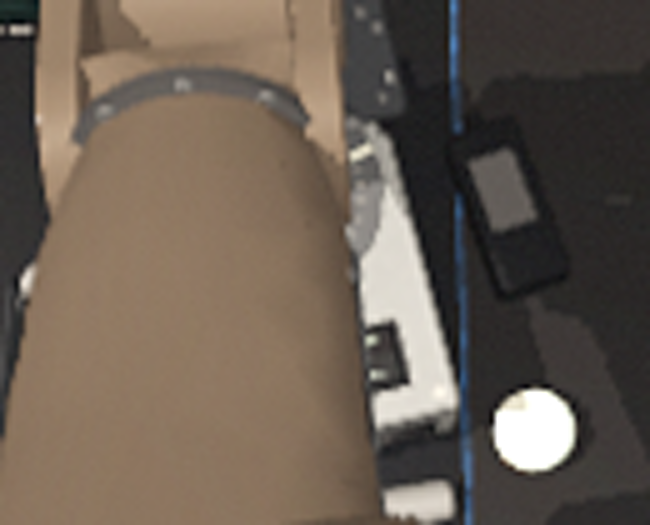

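View pics/wrist6.png

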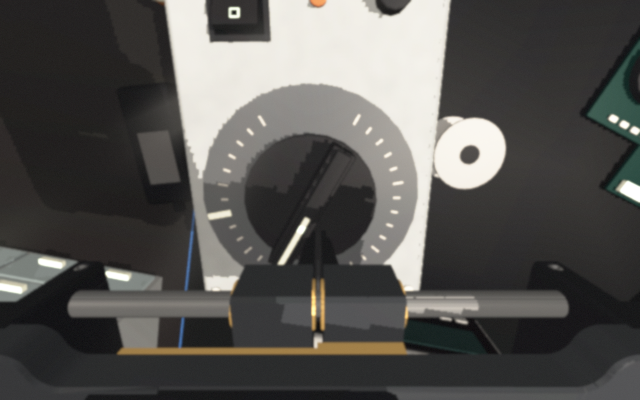

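```bash
cat >> h.py <<'E'
def linephi(P,a,b,z):
    A=ray_at(P,a,z);B=ray_at(P,b,z);d=B-A;return (2.618+.2243-np.arctan2(d[1],d[0]))%(2*np.pi),A.round(1),B.round(1)
def s5(u,v): return np.array([(u+.5)/5-.5+260,(v+.5)/5-.5+125])
E
python3 - <<'E'
from h import *
from cell import optics
S=optics.camera_params("side");P=optics.camera_params("wrist")
print(linephi(S,s5(350,152),s5(400,140),164))
print(linephi(P,(308,219),(280,262),164), linephi(P,(231,213),(208,217),132))
X=ray_at(S,s5(421,172),136);print(X,2.8423-np.arctan2(X[1]-96.4,X[0]-622.5))
print(linephi(S,s5(422,225),s5(444,238),132))
import cv2
a=cv2.imread("pics/side6.png")[100:300,200:480];cv2.imwrite("pics/side6c.png",cv2.resize(a,None,fx=2.8,fy=2.8,interpolation=cv2.INTER_CUBIC))
E
```

```text
(np.float64(3.0613473145793315), array([625.5,  96.4, 164. ]), array([655.8,  89.7, 164. ]))
(np.float64(3.17719715901013), array([627.5,  98.8, 164. ]), array([657.3,  88.5, 164. ])) (np.float64(4.014248938787816), array([646.8,  49.5, 132. ]), array([652.9,  34.8, 132. ]))
[669.63564876  87.00847191 136.        ] 3.03896920234342
(np.float64(4.1837216534682), array([645. ,  50.9, 132. ]), array([648.8,  34.5, 132. ]))
```

View pics/side6c.png

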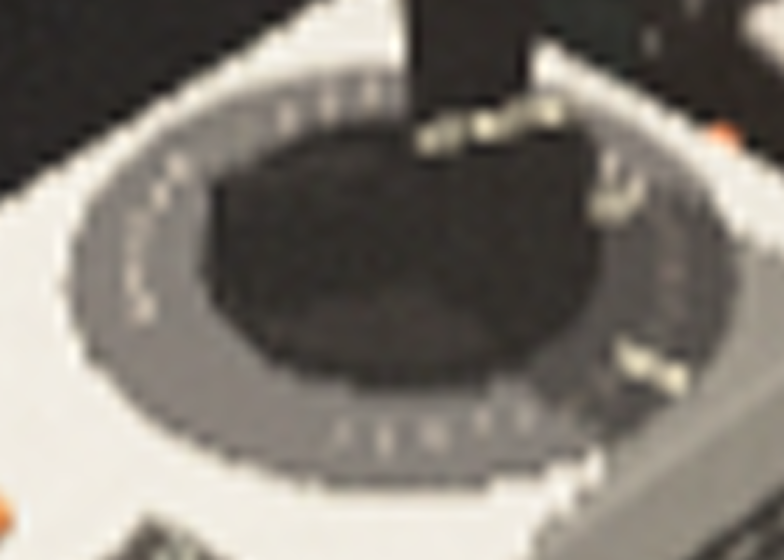

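```bash
python3 -m handwheel '[{"travel":[1.5,-2,0],"roll":0},{"travel":[2.3,-4.2,0],"roll":0},{"travel":[3.2,-7,0],"roll":0},{"travel":[3.8,-9.4,0],"roll":0},{"travel":[4,-12,0],"roll":0},{"travel":[4,-14,0],"roll":0},{"travel":[4,-14,0],"roll":0}]'
cat > look.py <<'E'
import sys,cv2
from cell import env,optics
n=sys.argv[1]
a=optics.read_camera("side")[150:190,315:365,::-1];cv2.imwrite(f"pics/side{n}.png",cv2.resize(a,None,fx=14,fy=14,interpolation=cv2.INTER_CUBIC))
s=env.state();P=optics.camera_params("wrist");a=optics.read_camera("wrist")[:,:,::-1];cv2.imwrite(f"pics/wrist{n}.png",a)
cv2.imwrite(f"pics/wrist{n}c.png",cv2.resize(a[150:290,190:360],None,fx=4.2,fy=4.2,interpolation=cv2.INTER_CUBIC))
print(s["eef_pos"],s["ft_force"],s["t"])
E
python3 look.py 7
```

```text
t: 7.85
eef_pos: [653.6, 95.3, 149.0]
tcp_rot: [0.194, 1.568, 0.414]
ft_force: [0.9, 4.0, -0.6]
opening: 0.006
[653.57160819  95.23929996 149.02115579] [ 1.19760447  3.82152176 -0.01337119] 7.9
```

View pics/wrist7c.png

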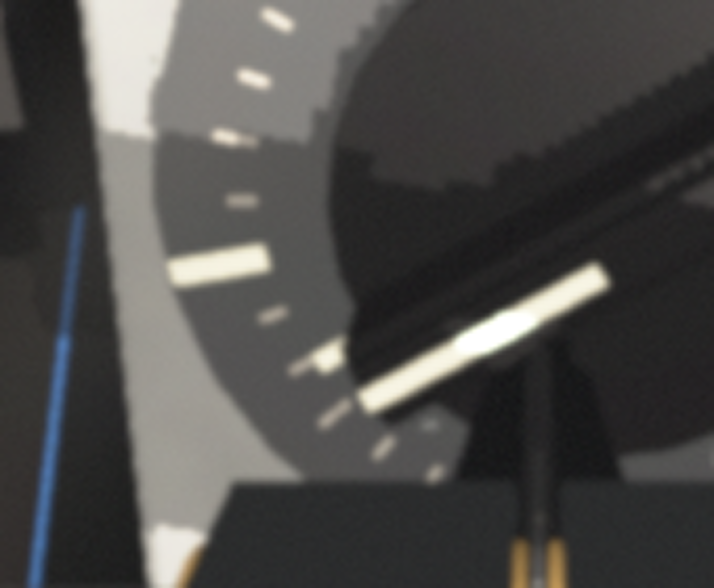

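View pics/side7.png

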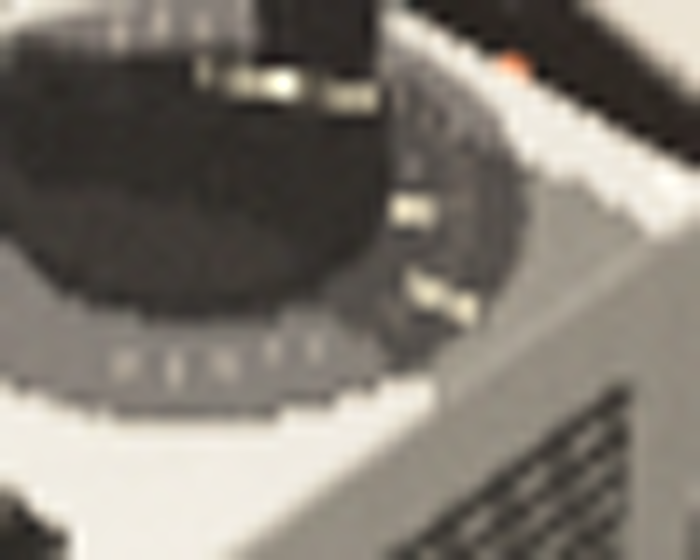

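```bash
cat > m.py <<'E'
from h import *
from cell import optics
import sys
P=optics.camera_params("wrist")
w=lambda u,v:np.array([(u+.5)/4.2-.5+190,(v+.5)/4.2-.5+150])
v=[float(x) for x in sys.argv[1:]]
cap=linephi(P,w(*v[:2]),w(*v[2:4]),164);L=linephi(P,w(*v[4:6]),w(*v[6:8]),132)
print("cap",cap);print("long",L, "diff",L[0]-cap[0])
# tip vs long line, axis from long line backward
d=(L[2]-L[1])[:2];d/=np.linalg.norm(d);ax=L[1][:2]-54*d
T=ray_at(P,w(*v[8:10]),136)[:2]-ax
print("axis",ax,"tip r",np.hypot(*T),"tip phi",2.8423-np.arctan2(T[1],T[0]))
E
python3 m.py 604 273 366 402 267 257 170 273 322 359
python3 - <<'E'
from path import *
for p in (3.5,3.6,3.7,3.75,3.8,3.85,3.9,3.95,4.0,4.05):print(p,fc(p).round(1))
E
```

```text
cap (np.float64(3.6662753633322662), array([626.2,  97.6, 164. ]), array([651.5,  70.3, 164. ]))
long (np.float64(4.022359789163754), array([646.3,  49.2, 132. ]), array([652.4,  34.5, 132. ])) diff 0.35608442583148747
axis [625.60306671  99.0762163 ] tip r 51.259255527929504 tip phi 3.6802778352470047
3.5 [652.9  96.5]
3.6 [652.9  93.6]
3.7 [652.4  90.5]
3.75 [652.  89.]
3.8 [651.6  87.5]
3.85 [651.  86.]
3.9 [650.3  84.5]
3.95 [649.5  83.1]
4.0 [648.6  81.7]
4.05 [647.7  80.3]
```

```bash
python3 -m handwheel '[{"travel":[0,-2,0],"roll":0},{"travel":[-0.4,-4,0],"roll":0},{"travel":[-0.8,-5.5,0],"roll":0},{"travel":[-1.2,-6.5,0],"roll":0},{"travel":[-1.4,-7.5,0],"roll":0},{"travel":[-1.4,-7.5,0],"roll":0},{"travel":[-1.4,-7.5,0],"roll":0}]'
python3 look.py 8
```

```text
t: 8.65
eef_pos: [651.5, 87.1, 148.7]
tcp_rot: [-1.018, 1.571, -0.798]
ft_force: [1.8, 2.6, -0.5]
opening: 0.002
[651.53936796  87.0860121  148.68764784] [1.80635476 0.79857285 0.66296116] 8.7
```

View pics/wrist8c.png

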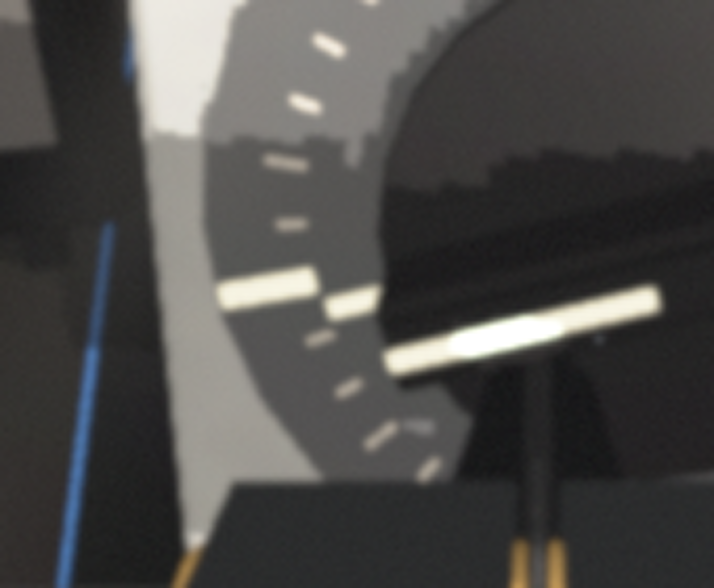

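```bash
python3 m.py 659 299 386 361 317 281 219 297 327 308
```

```text
cap (np.float64(3.953244067711955), array([626.2,  97.5, 164. ]), array([642.8,  63.8, 164. ]))
long (np.float64(4.022685146909107), array([646.5,  49.5, 132. ]), array([652.6,  34.7, 132. ])) diff 0.06944107919715226
axis [625.92254513  99.4256282 ] tip r 52.555696419029 tip phi 3.9580379039013245
```

```bash
python3 -m handwheel '[{"travel":[-0.5,-0.9,0],"roll":0},{"travel":[-0.9,-1.6,0],"roll":0},{"travel":[-0.9,-1.6,0],"roll":0},{"travel":[-0.9,-1.6,0],"roll":0},{"travel":[-0.9,-1.6,0],"roll":0}]'
python3 look.py 9
```

```text
t: 9.25
eef_pos: [650.5, 85.7, 148.6]
tcp_rot: [2.825, 1.571, 3.045]
ft_force: [1.3, 1.9, -0.2]
opening: 0.005
[650.52292593  85.65490384 148.66133238] [ 1.61983963  1.50041026 -0.31661371] 9.3
```

View pics/wrist9c.png

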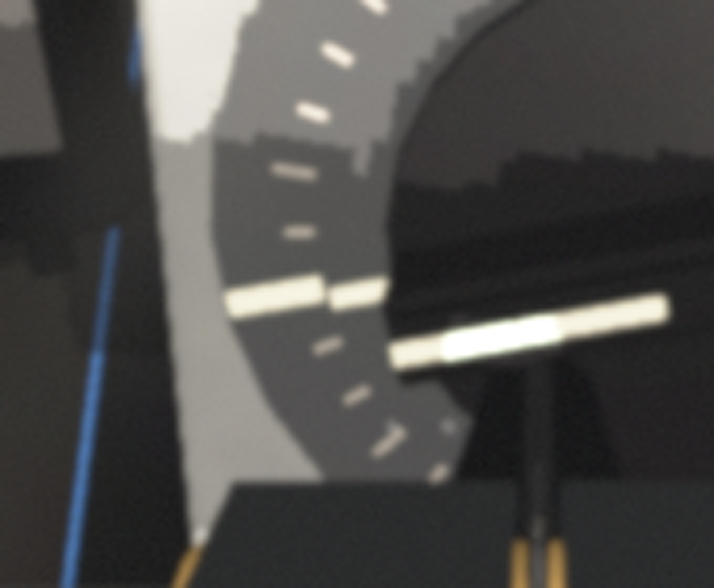

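```bash
python3 m.py 668 307 391 356 325 288 227 304 333 298
```

```text
cap (np.float64(4.004856470690743), array([626. ,  97.5, 164. ]), array([640.9,  62.9, 164. ]))
long (np.float64(4.022407944022548), array([646.4,  49.5, 132. ]), array([652.5,  34.7, 132. ])) diff 0.017551473331805845
axis [625.82254513  99.4256282 ] tip r 52.13931801310156 tip phi 4.013518589637441
```

```bash
python3 -m handwheel '[{"travel":[3,1.5,0],"roll":0},{"travel":[8,3.5,0],"roll":0},{"travel":[8,3.5,15],"roll":0},{"travel":[8,3.5,45],"roll":0},{"travel":[8,3.5,80],"roll":0},{"travel":[-30,15,100],"roll":0},{"travel":[-70,30,100],"roll":0},{"travel":[-110,45,100],"roll":0}]'
python3 -m handwheel '[{"travel":[-35,30,0],"roll":0},{"travel":[-70,60,0],"roll":0},{"travel":[-100,100,0],"roll":0},{"travel":[-120,145,0],"roll":0},{"travel":[-130,190,0],"roll":0},{"travel":[-130,220,0],"roll":0},{"travel":[-130,220,0],"roll":0}]'
python3 - <<'E'
from cell import env,optics
import cv2
a=optics.read_camera("side")[135:240,260:390,::-1];cv2.imwrite("pics/side10.png",cv2.resize(a,None,fx=5,fy=5,interpolation=cv2.INTER_CUBIC))
a=optics.read_camera("top")[:,:,::-1];cv2.imwrite("pics/top10f.png",a);cv2.imwrite("pics/top10.png",cv2.resize(a[125:230,235:365],None,fx=5,fy=5,interpolation=cv2.INTER_CUBIC))
E
```

```text
t: 10.15
eef_pos: [539.3, 130.8, 250.2]
tcp_rot: [-0.144, 1.569, 0.076]
ft_force: [0.9, 0.3, 0.2]
opening: -0.001
t: 10.85
eef_pos: [410.0, 353.6, 249.6]
tcp_rot: [0.548, 1.569, 0.772]
ft_force: [-0.8, -0.8, 0.5]
opening: 0.005
```

View pics/top10.png

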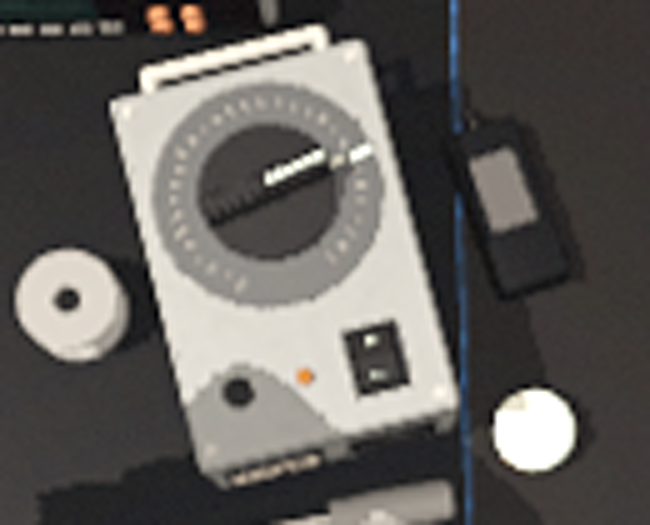

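View pics/side10.png

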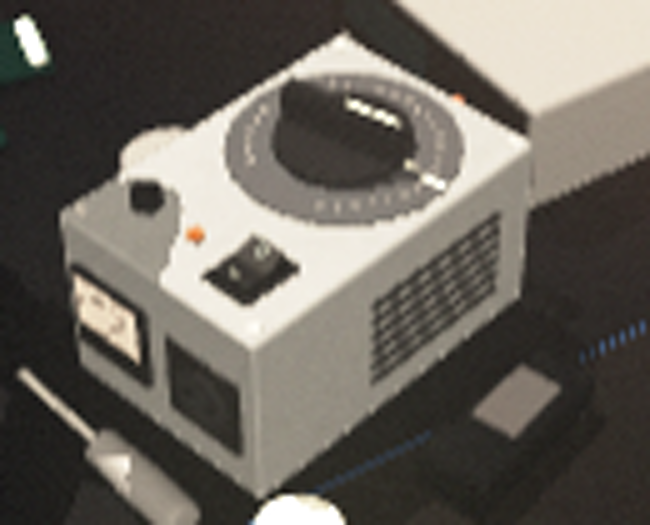

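View pics/top10f.png

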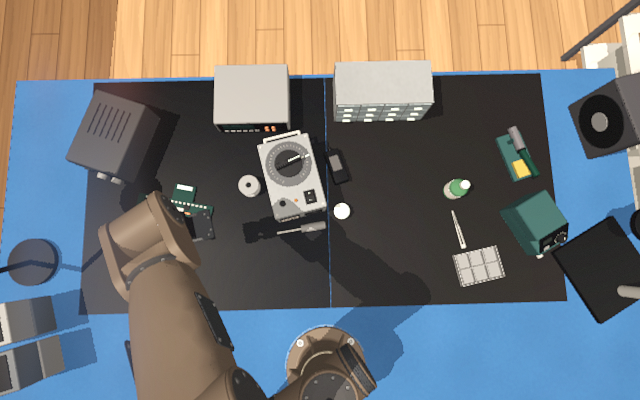

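The index blade and the long line are collinear in both views: in the top crop the index is at (338,160) and the line at (360,152). In the side crop they meet at (410–440,165–185). The rocker's rear half stands up, the case corners are where they were, and nothing else has moved.

```bash
python3 - <<'E'
from cell import job
print(job.job_done())
E
```

```text
the job is handed in; nothing more can be done
None
```

The transformer is switched on, the dial stands at the long line, and the job is handed in. No verdict was reported. It took about 11 s of the 48 s.

- **Switch:** I pressed the rocker's front half with the closed fingertips until it hit its stop, at about 27 N with the tip at 137 mm. The later pictures show its rear half standing up. The dial was still low then, at about 0.5 rad.
- **Dial:** I pushed the bar round clockwise with the closed fingers against one side only. I stopped at about 3.66 and 3.95 rad to measure, then nudged it on and backed the hand away. The last wrist-camera measurements put the index at 4.005 rad (line in the cap) and 4.014 rad (index tip), against the target of 4.014.
- **Last checks:** After I took the hand away, the top and side pictures show the index in line with the long line. The case corners are where they were, and the neighbouring things look undisturbed. The arm hid part of the mainboard in the last top view, so I could not fully check that one.
- **Disagreements:** The wrist camera placed the dial axis about 3 to 4 mm away from where the top and side cameras did. Because of that, I set the final angle by comparing the index directly with the long line. The side camera's own reading of the long line's direction was also off by 0.17 rad because the picture is coarse there, so I did not use it.

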